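Gauge the paint on a casting at its marked spot

ROBOT

A 7-joint arm with a two-finger parallel gripper is mounted at the origin on the work surface. World frame = base frame: x ahead of the robot, y to its left, z up, the work surface at z = 0. Lengths are in m, angles in degrees, forces in N, time in s.
With the tool pointing down it reaches from about 0.425 to 0.875 m from the base axis. Payload 4.7 kg.
Tool frame: the origin (TCP) lies between the finger pads; the fingertips stand 19 mm ahead of it and the grasp point (between the pads) is the TCP; x points along the fingers, z is the direction in which the jaws open and shut, and the axes are right-handed (so a half turn about x gives the same grasp; the last joint's range is limited). The gripper opens to 87 mm and grips with 3 to 60 N. Pads are 19 mm wide; open, the fingers measure 117 mm over their backs; the gripper's body (75 mm by 190 mm) begins 51 mm behind the grasp point.
Start: joints at [75.522, 18.392, -4.016, 83.108, 1.295, 78.541, -3.26], TCP at [0.171, -0.627, 0.242] pointing down, gripper open.
Joint ranges: [-163.93, 163.93], [-17.29, 119.83], [-79.2, 71.16], [3.27, 140.29], [-89.18, 269.18], [5.43, 117.66], [-154.24, 154.24]. Speed limits (degrees/s): [147.25, 147.25, 180, 180, 180, 180, 180].

INTERFACE

Orientations are given as [roll, pitch, yaw] about the fixed x, y, z axes, in that order (R = Rz(yaw) Ry(pitch) Rx(roll)).
In Python, from cell import monitor, read_camera, camera_model, env, regions_of gives the robot as it stands. The module is installed in compiled form; this text tells all that it offers.
- The arm moves only by the tool step_arm, never from a script. Its argument "deltas" is a list of rows, each a list of 5 numbers: the gripper's target within -1 to 1 (fully open at 1, half-way at 0, shut at -1), then the shift along the tool's x, y, z in m, then the turn about the tool's x in degrees. A call has 1 to 12 rows; each row is the pose to reach, as a shift and turn from the pose commanded when the call began, along the tool's axes at that moment; what a row does not reach only later rows make up. A row lasts 1/8 s, in which the tool goes at most 62.5 mm and 10.7 degrees, less where a joint would pass 70% of its speed; a pose out of reach is approached as far as the arm can. A call with a gripper value outside its range is refused whole. The fingers move at their own pace and stop on an object; "newtons" is the grip in N (left out, the last holds). Time passes only in rows, so rows that repeat a pose let the fingers close. It gives the time, the measured TCP pose, the force and the opening at its end, in the units of the state.
- monitor.get_obs(): the state, without advancing time (a new reading comes with each control period).
- read_camera(name): name is "side" or "top"; returns (picture, depth): 480x640x3 uint8, red, green, blue; 480x640 float32, m along the optical axis (not along the pixel's ray), 0 where there is no reading.
- camera_model(name): a dict with "fx", "fy", "cx", "cy" (pixels), "k1" (the pictures are not rectified: a ray, as slopes to the right and down, at radius r is drawn at 1 + k1 r^2 times it, then the intrinsics apply), "xyz" and "attitude" of the camera in the world. Camera axes: x right, y down, z forward; pixel columns grow to the right and rows downward; lengths in m; the calibration is good to about 2 mm. A picture is of the moment at which its call begins. camera_model takes no time and is no camera call.
- env.sign_off(): hands the job in, once; it reports no verdict.
Trained networks look in the newest picture that a camera, given by its name, has taken for a name from the list of things; names that differ only in an ending like _2 or _b are one class to them, and where a whole thing is asked for, a point or a joint stands for the part that bears it (a point fixed in the world has none). Each returns a list of dicts, best first, with "p" (0 to 1); they miss things now and then, are a little off and sometimes report something else, mostly with a low value. They report only what shows in the picture. A call takes as long as a camera call. They do not tell look-alikes from the thing itself.
- regions_of(camera, thing): "pixels" (480x640 bool, what is visible of it) and "pixel" ([column, row] in pixels, amid what is visible of it).
The state is a dict: "time_s": time; "qpos": joint angles; "joint_velocities": joint speeds; "effort": joint torques, N m; "tool_pos": TCP position; "tool_rot": TCP orientation; "force": force on the tool from outside, world axes, zero at the start; "wrist_torque": the same for the moment, N m; "grip_width": finger opening in m.
Only numpy, scipy, OpenCV 4.12 (cv2) and the standard library are available. Lean on these libraries where they do the work, as an engineer would, in place of code of your own. Each camera call takes 0.05 s, during which the arm holds its last target. There are 200 camera calls.

TASK

Push the sliding carriage by its upright post until you feel it seat against its end stop. Then take the square-handled gauge probe out of the tool stand and set its spring tip in the marked ring on the casting, square to the sloping face, pressing lightly so that the tip is sunk about half its travel: not hanging loose and not bottomed. Finish while still holding the probe there, with the carriage still home, without pressing hard on the casting at any time and leaving the other things where they are.

Things in the scene. Friction and masses are not known exactly. Their poses are not given: they have to be found in the camera images.
- slide: fixed base of a linear slide, painted grey with two steel rails, 130 (x) x 320 (y) mm, rail tops 36 mm above the bench; origin under its centre. The carriage runs along its own +y, towards a 90 x 20 mm stop block, 72 mm tall, at its +y end. Bench position and yaw vary. Its x points roughly away from the robot
- carriage (a joint): travel in m of the carriage along the slide's +y: 0 at the free end, 0.090 seated on the end stop. The carriage is a steel plate 120 x 150 x 16 mm on the rails (top 52 mm above the bench) that carries the push post, the tilting plate and the casting; about 4 N of friction, it stays where it is left
- post_top (a point): centre of the top of the carriage's upright push post: a dark steel pin 16 mm in diameter, 45 mm tall from the carriage plate, its top 97 mm above the bench, at the -y end of the carriage on its centre line; free on the -y side, 30 mm clear to the casting and its plate on the +y side
- casting: painted grey flanged cover casting, 84 x 84 mm flange 16 mm thick with a raised 70 x 70 mm flat face on it, 30 mm in all; fixed on a steel plate that is hinged along its near (-x) edge and stiffly set at a slope between 8 and 26 degrees, the face leaning towards the robot's side (slide's -x). Origin centre of its underside, z is the face's outward normal. A low round plug 18 mm wide stands 5 mm proud of the face at (-18, +18) mm
- spot: the marked spot: a white ring 20 mm outside, 16 mm inside, with a small cross, drawn on the casting's flat face at (+10, -8) mm from its middle. Origin on the painted face at the ring's centre; z is the face's outward normal (the direction the probe must stand along); x runs up the slope, y is the slide's +y. Rides with the carriage
- stand: fixed aluminium tool stand, a bridge 80 (x) x 200 (y) mm, top 70 mm above the bench, with two 23 mm holes through its 12 mm top at y = -45 and +45 mm; origin under its centre. The probe hangs in one hole and the scraper in the other, which in which varies; stand and slide may change sides
- probe: wireless gauge probe, 0.18 kg, hanging upright in the stand by its shoulder: black handle of square section 28 x 28 mm, 60 mm tall (z 0 to 60 mm, sides along its x and y); steel barrel 20 mm in diameter below it (z 0 to -45 mm); spring tip below that. Origin at the shoulder, on the axis; z points up, from tip to handle. Lift it 65 mm or more to clear the stand
- tip_end (a point): the very end of the probe's spring tip: 8 mm in diameter, with a round end, on the probe's axis, 63 mm below the probe's origin (18 mm out of the barrel) when free
- tip (a joint): how far the spring tip is pushed into the barrel, in m: 0 free, 0.012 bottomed; the spring gives 0.5 N per mm (3 N at half travel)
- scraper: bystander: hand scraper with a round black waisted handle 28 mm wide, 48 mm tall above the stand; origin at its shoulder
- wrench: bystander: steel wrench 160 mm long, lying along its x on the bench
- collar: bystander: steel collar 48 mm in diameter, 22 mm tall; origin under its centre
- oilcan: bystander: grey plastic oil bottle 60 mm in diameter, 150 mm tall; origin under its centre
- greasetin: bystander: steel tin 80 mm in diameter, 75 mm tall; origin under its centre
- coupling: bystander: dark steel flanged coupling 68 mm in diameter, 45 mm tall; origin under its centre
Things that resemble listed ones, but are neither listed nor needed, are in the scene too. Leave any yellow look-alike of the probe alone.

How it is judged:
By the outcome, as a careful person would: the job done as asked, in the order asked, and still so for the second after the job is handed in, while the arm keeps its last pose, push and grip.
It also fails if it takes over 54 s, if anything falls off the work surface, if the arm or the gripper's body presses on something with over 40 N, if the wrist force passes 120 N, or if a joint passes its speed limit or range.

## Working session

There is one attempt and no reset: what is moved stays moved. The work goes in short steps, Python scripts to look and compute and a tool call to move; the robot and the scene stay as the last step left them, time stands still between calls to the robot, and variables do not carry over. Pictures are saved under pics/ and viewed, about 8 in all and at most 12, crops included, and the job is handed in when it is done.

Besides the shell and the picture viewer there is one more tool, called as name([rows], argument=value, ...), one row to a line, values as JSON. step_arm: Moves the arm, as the interface text tells. Its arguments: {"type":"object","properties":{"deltas":{"type":"array"},"newtons":{"type":"number"}},"required":["deltas"]}

```bash
mkdir -p pics
cat > h.py <<'E'
import numpy as np, cv2
from scipy.spatial.transform import Rotation as R
from cell import monitor, read_camera, camera_model, env, regions_of
def cam(n):
    m=camera_model(n); return m
def Rm(m): 
    a=np.array(m["attitude"]); return R.from_euler('xyz',a,degrees=True).as_matrix() if a.shape==(3,) else (a if a.shape==(3,3) else R.from_quat(a).as_matrix())
def KD(m): return np.array([[m["fx"],0,m["cx"]],[0,m["fy"],m["cy"]],[0,0,1.]]),np.array([m["k1"],0,0,0.])
def rays(m,px):
    K,D=KD(m); p=cv2.undistortPoints(np.asarray(px,float).reshape(-1,1,2),K,D).reshape(-1,2)
    return np.c_[p,np.ones(len(p))]
def cloud(m,d):
    v,u=np.mgrid[0:480,0:640]; r=rays(m,np.c_[u.ravel(),v.ravel()])
    P=(r*d.reshape(-1,1))@Rm(m).T+np.array(m["xyz"]); P[d.ravel()<=0]=np.nan; return P.reshape(480,640,3)
def atz(m,px,z):
    r=rays(m,px)@Rm(m).T; o=np.array(m["xyz"]); return o+r*((z-o[2])/r[:,2])[:,None]
def proj(m,P):
    K,D=KD(m); Q=(np.asarray(P,float).reshape(-1,3)-np.array(m["xyz"]))@Rm(m)
    return cv2.projectPoints(Q.reshape(-1,1,3),np.zeros(3),np.zeros(3),K,D)[0].reshape(-1,2)
E
python3 - <<'E'
from h import *
print(monitor.get_obs())
for n in("top","side"):
    m=cam(n);print(m); im,d=read_camera(n); cv2.imwrite(f"pics/{n}0.png",im[:,:,::-1]); np.savez(f"{n}0.npz",im=im,d=d)
    C=cloud(m,d)
    for t in "slide carriage post_top casting spot stand probe tip_end scraper wrench collar oilcan greasetin coupling".split():
        for r in regions_of(n,t)[:3]:
            q=C[r["pixels"]]; print(n,t,round(r["p"],2),np.round(r["pixel"]),r["pixels"].sum(),np.round(np.nanmedian(q,0),3),"zmax",np.round(np.nanpercentile(q[:,2],98),3))
E
```

```text
{'time_s': 0.0, 'qpos': array([75.52204454, 18.43930848, -4.01524368, 83.17425991,  1.29526863,
       78.54273336, -3.26183434]), 'joint_velocities': array([ 0.10993593,  0.00192347, -0.07125788,  0.02778139, -0.01581064,
       -0.01845222,  0.00633013]), 'effort': array([ 3.32552527e-04, -4.91289711e+01, -4.03802879e-01, -3.12531173e+01,
       -6.38128188e-02,  4.37797525e-02,  1.57414393e-04]), 'tool_pos': array([ 0.17117142, -0.62651272,  0.24046427]), 'tool_rot': array([-176.80722409,   89.8887852 ,  108.47841297]), 'force': array([ 0.05493485, -0.29197976, -0.67697207]), 'wrist_torque': array([-0.01932677,  0.02462485, -0.00552686]), 'grip_width': 0.08726880151798297}
{'fx': 481.0612042974245, 'fy': 481.0612042974245, 'cx': 315.9824880732794, 'cy': 242.63776384274306, 'k1': -0.1328960581885307, 'xyz': array([ 0.45332488, -0.0223506 ,  0.81044379]), 'attitude': array([-1.70319253e+02, -1.68808305e-01, -8.90752711e+01])}
top slide 0.62 [172. 269.] 15175 [0.535 0.203 0.051] zmax 0.124
top carriage 0.63 [160. 264.] 7308 [0.537 0.215 0.076] zmax 0.126
top carriage 0.59 [173. 269.]
[... 2039 characters left out ...]
28   0.096] zmax 0.123
side probe 0.77 [385. 287.] 1139 [ 0.611 -0.189  0.088] zmax 0.123
side scraper 0.82 [345. 341.] 654 [ 0.498 -0.276  0.102] zmax 0.119
side wrench 0.82 [372. 250.] 796 [ 0.703 -0.017  0.006] zmax 0.009
side wrench 0.63 [343. 359.] 6935 [ 0.492 -0.283  0.069] zmax 0.071
side wrench 0.54 [320. 295.] 920 [ 0.505 -0.191  0.111] zmax 0.131
side collar 0.74 [214. 296.] 636 [ 0.394 -0.026  0.018] zmax 0.023
side oilcan 0.91 [395. 203.] 1874 [0.762 0.012 0.074] zmax 0.149
side greasetin 0.87 [346. 180.] 1499 [0.756 0.172 0.054] zmax 0.076
side greasetin 0.15 [344. 361.] 6982 [ 0.492 -0.281  0.069] zmax 0.071
side coupling 0.95 [463. 282.] 1193 [ 0.775 -0.186  0.013] zmax 0.045
```

View pics/top0.png

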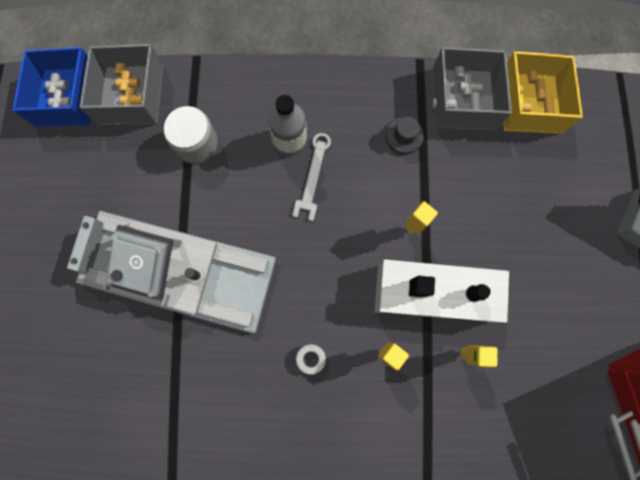

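View pics/side0.png

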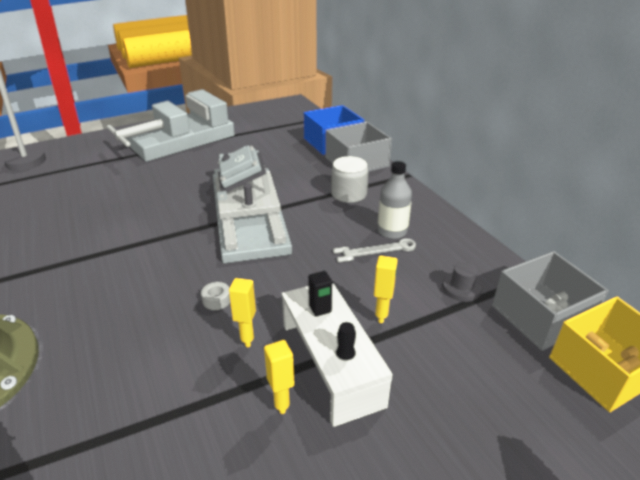

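```bash
cat > meas.py <<'E'
from h import *
def rect(P): 
    r=cv2.minAreaRect((P[:,:2]*1000).astype(np.float32)); return np.round(r[0],1),np.round(r[1],1),round(r[2],2)
def face(m,C,im,sel):
    P=C[sel]; best=None; rng=np.random.default_rng(0)
    for _ in range(300):
        a=P[rng.choice(len(P),3,False)]; n=np.cross(a[1]-a[0],a[2]-a[0]); l=np.linalg.norm(n)
        if l<1e-6: continue
        n/=l; k=abs((P-a[0])@n)<.002
        if best is None or k.sum()>best.sum(): best=k
    Q=P[best]; c=Q.mean(0); n=np.linalg.svd(Q-c)[2][2]; n*=np.sign(n[2]); 
    return n,c,best.sum()
E
python3 - <<'E'
from meas import *
Cs={};
for n in("top","side"):
    z=np.load(f"{n}0.npz"); m=cam(n); C=cloud(m,z["d"]); im=z["im"]; Cs[n]=(m,C,im)
    x,y,h=C[...,0],C[...,1],C[...,2]
    print(n,"bench z",np.nanmedian(h[(abs(x-.45)<.1)&(abs(y+.05)<.03)]))
    near=lambda a,b,r:(abs(x-a)<r)&(abs(y-b)<r)
    k=near(.53,.17,.2)&(h>.015)&(h<.06)&(x<.66); print("slide",rect(C[k]))
    k=near(.506,-.217,.13)&(h>.06)&(h<.08); print("stand",rect(C[k]))
    k=near(.509,-.174,.035)&(h>.1)&(h<.15); print("probe",rect(C[k]), np.round(np.nanpercentile(h[k],[2,50,98]),3)); 
    k=near(.509,-.174,.035)&(h>.125); print("probetop",rect(C[k]), k.sum())
    k=near(.538,.243,.055)&(h>.085)&(h<.14); nn,c,cnt=face(m,C,im,k); print("face",nn.round(4),c.round(4),cnt,"tilt",np.degrees(np.arccos(nn[2])),"az",np.degrees(np.arctan2(nn[1],nn[0])))
    if n=="top":
        b=np.array([[193,274]]); print("post px",np.round(atz(m,b,.097),4)); k=near(.525,.165,.03)&(h>.088)&(h<.1); print("post",rect(C[k]),k.sum(),np.round(np.nanmedian(C[k],0),4))
        pts=cv2.resize(im[215:325,60:290],None,fx=3.4,fy=3.4,interpolation=2); cv2.imwrite("pics/crop_slide.png",pts[:,:,::-1])
        pts=cv2.resize(im[255:330,375:515],None,fx=5,fy=5,interpolation=2); cv2.imwrite("pics/crop_stand.png",pts[:,:,::-1])
    # ring
    r=rays(m,[[136.5,262]]) if n=="top" else None
    if r is not None:
        r=r@Rm(m).T; o=np.array(m["xyz"]); t=((c-o)@nn)/(r@nn); print("ring",o+r*t[:,None])
E
```

```text
top bench z 0.0004758137275016061
slide (array([519.4, 159.5]), array([449. , 159.2]), 70.62)
stand (array([ 499.6, -224.1]), array([201.7, 225.4]), 85.97)
probe (array([ 510.6, -179.4]), array([27.7, 28.4]), 85.21) [0.103 0.13  0.132]
probetop (array([ 510.8, -179.4]), array([27.2, 28.3]), 86.29) 372
face [-0.3568  0.0864  0.9302] [0.5331 0.2506 0.1158] 1650 tilt 21.53973230556568 az 166.3909764642635
post px [[0.5242 0.1613 0.097 ]]
post (array([526.2, 166.3]), array([15. , 14.9]), 9.63) 98 [0.5257 0.166  0.0972]
ring [[0.53797813 0.24193859 0.11852377]]
side bench z -0.00026357688848671623
slide (array([517.4, 158.8]), array([448. , 158.8]), 70.39)
stand (array([ 480.3, -213.1]), array([208.8, 233.1]), 59.14)
probe (array([ 508.9, -180.2]), array([29.1, 28.3]), 86.64) [0.101 0.124 0.131]
probetop (array([ 509.1, -180.1]), array([28.9, 27.9]), 86.44) 294
face [-0.3498  0.0828  0.9332] [0.5305 0.2484 0.1143] 453 tilt 21.0672765926159 az 166.68255714999248
```

View pics/crop_slide.png

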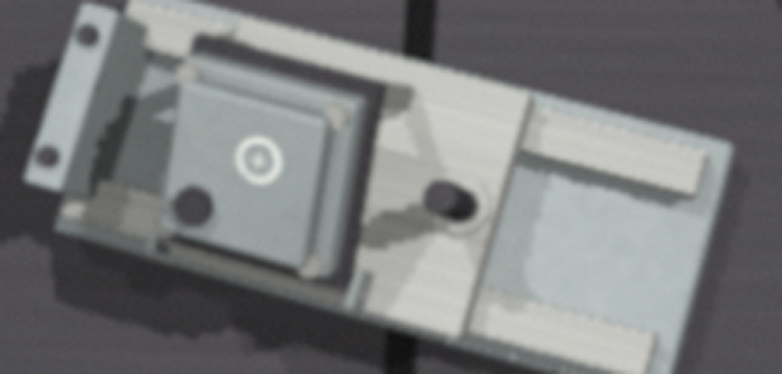

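```bash
cat > plan.py <<'E'
from h import *
def axes(rot): return R.from_euler('xyz',rot,degrees=True).as_matrix()
def plan(target,jawaz=None,cmd=None):
    o=monitor.get_obs(); M=axes(o["tool_rot"]); p=np.array(o["tool_pos"] if cmd is None else cmd)
    t=0.
    if jawaz is not None:
        a=np.degrees(np.arctan2(M[1,2],M[0,2])); t=-((jawaz-a+90)%180-90)  # tool x is down
    d=M.T@(np.array(target)-p)
    print("meas",np.round(o["tool_pos"],4),"jaw az",np.round(np.degrees(np.arctan2(M[1,2],M[0,2])),2),"y az",np.round(np.degrees(np.arctan2(M[1,1],M[0,1])),1),"x-axis",M[:,0].round(4),"q",o["qpos"].round(1),"F",o["force"].round(1),"t",o["time_s"])
    print("delta",d.round(4),"turn",round(t,2))
    return d,t
E
python3 - <<'E'
from plan import *
y=np.array([.233,.972,0]);post=np.array([.526,.1655,0])
c=[.171,-.627,.242]
plan([.42,-.38,.23],None,c)
plan([.50,-.1,.23],None,c)
a=post-y*.045; print(a)
plan(a+[0,0,.2],-13.5,c)
E
```

```text
meas [ 0.1713 -0.627   0.2416] jaw az -74.71 y az 15.3 x-axis [-0.e+00 -1.e-04 -1.e+00] q [75.5 18.4 -4.  83.1  1.3 78.5 -3.3] F [-0.9  0.2 -0.6] t 1.5
delta [ 0.012   0.3053 -0.1726] turn 0.0
meas [ 0.1713 -0.627   0.2416] jaw az -74.71 y az 15.3 x-axis [-0.e+00 -1.e-04 -1.e+00] q [75.5 18.4 -4.  83.1  1.3 78.5 -3.3] F [-0.9  0.2 -0.6] t 1.5
delta [ 0.0119  0.4563 -0.4216] turn 0.0
[0.515515 0.12176  0.      ]
meas [ 0.1713 -0.627   0.2416] jaw az -74.71 y az 15.3 x-axis [-0.e+00 -1.e-04 -1.e+00] q [75.5 18.4 -4.  83.1  1.3 78.5 -3.3] F [-0.9  0.2 -0.6] t 1.5
delta [ 0.0419  0.5297 -0.6314] turn -61.21
```

step_arm([
  [-1,0,0.305,-0.173,-20],
  [-1,0,0.305,-0.173,-30],
  [-1,0,0.305,-0.173,-40],
  [-1,0,0.305,-0.173,-45],
  [-1,0,0.305,-0.173,-50],
  [-1,0,0.305,-0.173,-55],
  [-1,0.01,0.456,-0.42,-61.2],
  [-1,0.01,0.456,-0.42,-61.2],
  [-1,0.01,0.456,-0.42,-61.2],
  [-1,0.02,0.53,-0.631,-61.2],
  [-1,0.02,0.53,-0.631,-61.2],
  [-1,0.042,0.53,-0.631,-61.2],
], newtons=20)

```text
time_s: 3.0
tool_pos: [0.498, -0.0129, 0.2212]
tool_rot: [-12.1, 89.9, -25.7]
force: [1.4, -0.0, -0.1]
grip_width: 0.0004
```

step_arm([
  [-1,0,0,0,0],
  [-1,0,0,0,0],
])

```text
time_s: 3.25
tool_pos: [0.4975, -0.0154, 0.2205]
tool_rot: [-74.8, 89.9, -88.3]
force: [0.7, -0.6, 0.8]
grip_width: 0.0004
```

Run:
```python
from plan import *
y=np.array([.233,.972,0]);post=np.array([.526,.1655,0])
plan(post-y*.045+[0,0,.2],-13.5)
plan(post-y*.045+[0,0,.08],-13.5)
```

```text
meas [ 0.4975 -0.0154  0.2205] jaw az -13.5 y az 76.5 x-axis [ 0.    -0.001 -1.   ] q [ 38.8   2.4 -40.7 104.7   1.7  73.4 -15.9] F [ 0.7 -0.6  0.8] t 3.25
delta [ 0.0204  0.1376 -0.0145] turn -0.0
meas [ 0.4975 -0.0154  0.2205] jaw az -13.5 y az 76.5 x-axis [ 0.    -0.001 -1.   ] q [ 38.8   2.4 -40.7 104.7   1.7  73.4 -15.9] F [ 0.7 -0.6  0.8] t 3.25
delta [ 0.1404  0.1378 -0.0145] turn -0.0
```

step_arm([
  [-1,0.01,0.06,-0.006,0],
  [-1,0.03,0.12,-0.0145,0],
  [-1,0.05,0.138,-0.0145,0],
  [-1,0.1,0.138,-0.0145,0],
  [-1,0.138,0.138,-0.0145,0],
  [-1,0.138,0.138,-0.0145,0],
  [-1,0.138,0.138,-0.0145,0],
])

```text
time_s: 4.12
tool_pos: [0.517, 0.1219, 0.0838]
tool_rot: [16.3, 89.9, 2.6]
force: [0.2, 0.9, -0.0]
grip_width: 0.0008
```

Run:
```python
from plan import *
y=np.array([.233,.972,0]);post=np.array([.526,.1655,0])
plan(post-y*.022+[0,0,.08],-13.5)
im,d=read_camera("side"); 
cv2.imwrite("pics/push.png",cv2.resize(im[120:280,160:360],None,fx=3,fy=3)[:,:,::-1])
```

```text
meas [0.517  0.1219 0.0838] jaw az -13.63 y az 76.4 x-axis [ 1.8e-03  1.0e-04 -1.0e+00] q [ 24.5  17.3 -45.9 109.   14.4  59.4 -41.1] F [ 0.2  0.9 -0. ] t 4.125
delta [ 0.0038  0.0225 -0.0015] turn -0.13
```

View pics/push.png

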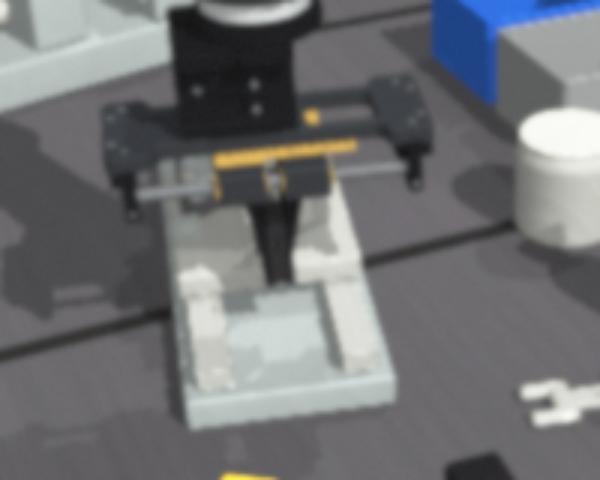

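step_arm([
  [-1,0.003,0.01,-0.001,0],
  [-1,0.003,0.02,-0.001,0],
  [-1,0.003,0.026,-0.0015,0],
  [-1,0.003,0.032,-0.0015,0],
  [-1,0.003,0.038,-0.0015,0],
  [-1,0.003,0.044,-0.0015,0],
  [-1,0.003,0.05,-0.0015,0],
])

```text
time_s: 5.05
tool_pos: [0.5257, 0.1707, 0.0793]
tool_rot: [-104.3, 89.8, -117.9]
force: [-2.7, -5.1, 3.5]
grip_width: 0.0003
```

Run:
```python
from plan import *
plan([.526,.1655,.08],-13.5)
im,d=read_camera("top"); im2,d2=read_camera("side")
a=cv2.resize(im[200:340,50:290],None,fx=3,fy=3); cv2.imwrite("pics/push2.png",a[:,:,::-1])
```

```text
meas [0.5257 0.1707 0.0793] jaw az -13.56 y az 76.4 x-axis [-0.0012 -0.0023 -1.    ] q [ 18.6  20.8 -45.9 106.1  17.2  60.3 -47.6] F [-2.7 -5.1  3.5] t 5.05
delta [-0.0007 -0.0049  0.0015] turn -0.06
```

View pics/push2.png

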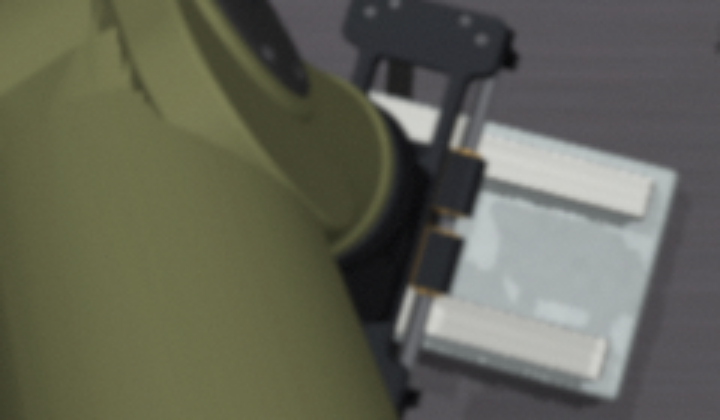

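step_arm([
  [-1,0,0.002,0,0],
  [-1,0,0.004,0,0],
  [-1,0,0.006,0,0],
])

```text
time_s: 5.52
tool_pos: [0.5272, 0.1773, 0.0794]
tool_rot: [-101.9, 90.0, -115.4]
force: [-1.8, -4.1, 3.2]
grip_width: 0.0003
```

step_arm([
  [-1,0,0.002,0,0],
  [-1,0,0.004,0,0],
])

```text
time_s: 5.78
tool_pos: [0.5283, 0.1815, 0.0794]
tool_rot: [-79.9, 90.0, -93.4]
force: [-1.5, -4.3, 2.4]
grip_width: 0.0002
```

step_arm([
  [-1,0,0.002,0,0],
  [-1,0,0.004,0,0],
])

```text
time_s: 6.02
tool_pos: [0.5292, 0.1854, 0.0794]
tool_rot: [-53.8, 90.0, -67.3]
force: [-1.4, -3.9, 1.5]
grip_width: 0.0005
```

Still only sliding friction; continuing.

step_arm([
  [-1,0,0.003,0,0],
  [-1,0,0.006,0,0],
])

```text
time_s: 6.28
tool_pos: [0.5307, 0.1913, 0.0794]
tool_rot: [-4.3, 90.0, -17.8]
force: [-0.6, -5.1, 1.8]
grip_width: 0.0004
```

step_arm([
  [-1,0,0.003,0,0],
  [-1,0,0.006,0,0],
])

```text
time_s: 6.52
tool_pos: [0.5321, 0.1972, 0.0794]
tool_rot: [-26.2, 90.0, -39.7]
force: [-0.8, -4.0, 1.4]
grip_width: 0.0008
```

step_arm([
  [-1,0,0.003,0,0],
  [-1,0,0.006,0,0],
])

```text
time_s: 6.78
tool_pos: [0.5327, 0.1997, 0.0793]
tool_rot: [-101.8, 89.6, -115.4]
force: [-5.5, -15.0, 10.5]
grip_width: 0.0004
```

step_arm([
  [-1,0,0.0015,0,0],
  [-1,0,0.0015,0,0],
  [-1,0,0.0015,0,0],
])

```text
time_s: 7.15
tool_pos: [0.5327, 0.1997, 0.0794]
tool_rot: [-102.7, 89.5, -116.3]
force: [-7.2, -13.5, 11.1]
grip_width: 0.0005
```

Run:
```python
from plan import *
plan([.526,.1655,.08],-13.5)
```

```text
meas [0.5327 0.1997 0.0794] jaw az -13.65 y az 76.3 x-axis [-0.004  -0.0082 -1.    ] q [ 14.9  23.  -45.5 103.6  18.9  61.6 -51.3] F [ -7.2 -13.5  11.1] t 7.15
delta [-0.0003 -0.0348  0.0015] turn -0.15
```

step_arm([
  [-1,0,-0.02,0,0],
  [-1,0,-0.04,0,0],
  [-1,-0.06,-0.04,0,0],
  [-1,-0.12,-0.05,0,-10],
  [-1,-0.17,-0.1,0,-20],
  [-1,-0.17,-0.16,0,-30],
  [-1,-0.17,-0.22,0,-40],
  [-1,-0.17,-0.27,0,-50],
  [-1,-0.17,-0.32,0,-60],
  [-1,-0.17,-0.32,0,-70],
  [-0.1,-0.17,-0.32,0,-80],
  [-0.1,-0.17,-0.32,0,-90],
])

```text
time_s: 8.65
tool_pos: [0.4601, -0.1056, 0.2495]
tool_rot: [-48.2, 89.8, 24.2]
force: [0.9, 0.8, -0.1]
grip_width: 0.0127
```

Run:
```python
from plan import *
from meas import rect,face
plan([.510,-.180,.20],86.4)
for n in("top","side"):
    m=cam(n);im,d=read_camera(n); C=cloud(m,d); x,y,h=C[...,0],C[...,1],C[...,2]
    if n=="top": np.savez("top1.npz",im=im,d=d); cv2.imwrite("pics/top1.png",im[:,:,::-1])
    near=lambda a,b,r:(abs(x-a)<r)&(abs(y-b)<r)
    k=near(.51,-.18,.035)&(h>.1)&(h<.14); print("probe",k.sum(),rect(C[k]) if k.sum()>5 else 0)
    k=near(.546,.275,.055)&(h>.085)&(h<.14); nn,c,cnt=face(m,C,im,k); print("face",nn.round(4),c.round(4),cnt,"tilt",np.degrees(np.arccos(nn[2])),"az",np.degrees(np.arctan2(nn[1],nn[0])))
    k=near(.536,.216,.04)&(h>.09)&(h<.1); print("post",rect(C[k]) if k.sum()>5 else 0,k.sum())
```

```text
meas [ 0.4601 -0.1056  0.2495] jaw az 72.44 y az 162.4 x-axis [ 0.0028  0.0013 -1.    ] q [ 49.9  -2.9 -38.4 105.6  -2.   76.6  84.4] F [ 0.9  0.8 -0.1] t 8.65
delta [ 0.0496 -0.0699 -0.056 ] turn -13.96
probe 0 0
face [-0.3592  0.0891  0.929 ] [0.5458 0.2956 0.1161] 1491 tilt 21.723102349522936 az 166.07003292623384
post (array([547.6, 234.6]), array([59.5, 27.3]), 48.76) 192
probe 634 (array([ 508.9, -179.8]), array([31., 28.]), 85.68)
face [-0.4722  0.0674  0.8789] [0.5165 0.2973 0.1048] 99 tilt 28.488689536663966 az 171.87195999017734
post 0 0
```

View pics/top1.png

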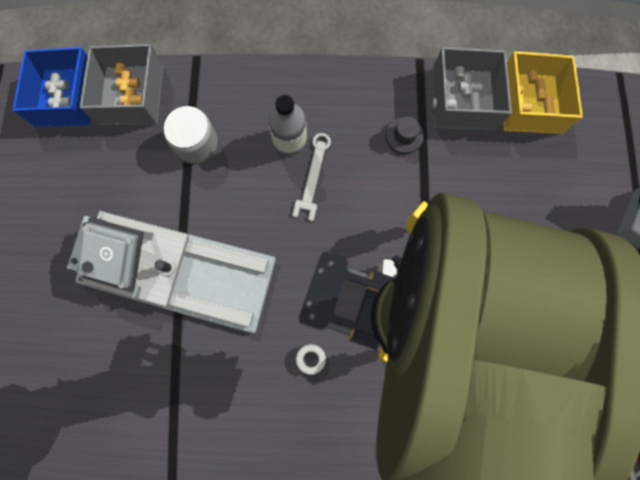

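step_arm([
  [0.15,0.02,-0.07,-0.056,-7],
  [0.15,0.05,-0.07,-0.056,-14],
  [0.15,0.05,-0.07,-0.056,-14],
  [0.15,0.05,-0.07,-0.056,-14],
])

```text
time_s: 9.25
tool_pos: [0.509, -0.18, 0.1999]
tool_rot: [-37.8, 89.9, 48.2]
force: [-0.1, 1.7, 0.4]
grip_width: 0.0493
```

Run:
```python
from plan import *
plan([.510,-.1797,.105],86.2); print(monitor.get_obs()["grip_width"])
```

```text
meas [ 0.509  -0.18    0.1999] jaw az 85.96 y az 176.0 x-axis [ 0.0011  0.0012 -1.    ] q [ 50.7   9.1 -37.  101.1   5.7  71.7  98.2] F [-0.1  1.7  0.4] t 9.25
delta [ 0.0949 -0.0009  0.0003] turn -0.24
0.049327925017838156
```

step_arm([
  [0.15,0.04,-0.001,0,0],
  [0.15,0.075,-0.001,0,0],
  [0.15,0.095,-0.001,0,0],
  [0.15,0.095,-0.001,0,0],
  [-0.5,0.095,-0.001,0,0],
  [-0.5,0.095,-0.001,0,0],
  [-0.5,0.095,-0.001,0,0],
  [-0.5,0.095,-0.001,0,0],
], newtons=20)

```text
time_s: 10.25
tool_pos: [0.5102, -0.1806, 0.1056]
tool_rot: [-61.5, 89.9, 24.5]
force: [-1.4, 3.9, 6.6]
grip_width: 0.0277
```

Run:
```python
from plan import *
plan([.510,-.1797,.105],86.2); print(monitor.get_obs()["grip_width"])
```

```text
meas [ 0.5102 -0.1806  0.1056] jaw az 86.06 y az 176.1 x-axis [ 1.6e-03  7.0e-04 -1.0e+00] q [ 49.1  14.8 -36.3 106.8   9.9  61.4  95. ] F [-1.4  3.9  6.6] t 10.25
delta [0.0006 0.0002 0.0009] turn -0.14
0.027723671061853385
```

step_arm([
  [-0.5,-0.012,0,0,0],
  [-0.5,-0.024,0,0,0],
  [-0.5,-0.0345,0,0,0],
  [-0.5,-0.0345,0.004,0,0],
  [-0.5,-0.0345,0.008,0,0],
  [-0.5,-0.0345,0.012,0,0],
])

```text
time_s: 11.0
tool_pos: [0.4998, -0.18, 0.1409]
tool_rot: [-83.8, 89.7, 2.3]
force: [4.7, 5.5, -0.7]
grip_width: 0.0279
```

Run:
```python
from plan import *
plan([.510,-.1797,.105],86.2); print(monitor.get_obs()["grip_width"])
im,d=read_camera("side"); 
cv2.imwrite("pics/tilt.png",cv2.resize(im[220:420,230:430],None,fx=3,fy=3)[:,:,::-1])
```

```text
meas [ 0.4998 -0.18    0.1409] jaw az 86.08 y az 176.1 x-axis [ 5.8e-03  2.0e-04 -1.0e+00] q [ 50.6  11.  -36.8 106.4   7.1  64.7  97.4] F [ 4.7  5.5 -0.7] t 11.0
delta [ 0.036  -0.0099  0.0009] turn -0.12
0.02794180624299924
```

View pics/tilt.png

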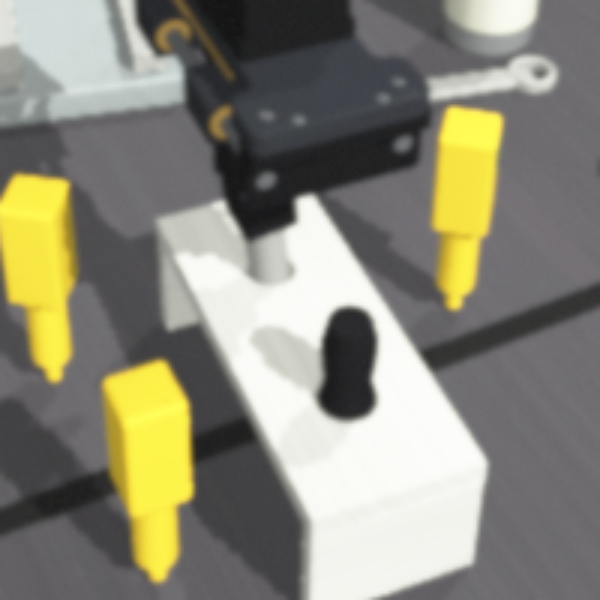

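step_arm([
  [-0.5,0,0.005,0,0],
  [-0.5,0,0.009,0,0],
  [-0.5,0,0.013,0,0],
  [-0.5,0,0.018,0,0],
  [-0.5,0,0.018,0,0],
])

```text
time_s: 11.68
tool_pos: [0.4809, -0.1788, 0.1403]
tool_rot: [-82.2, 89.8, 3.9]
force: [3.9, 4.8, -2.3]
grip_width: 0.0281
```

Run:
```python
from plan import *
plan([.510,-.1797,.105],86.2); print(monitor.get_obs()["grip_width"])
```

```text
meas [ 0.4809 -0.1788  0.1403] jaw az 86.07 y az 176.1 x-axis [ 3.7e-03  3.0e-04 -1.0e+00] q [ 51.9   8.6 -36.8 108.7   5.7  64.3  99. ] F [ 3.9  4.8 -2.3] t 11.675
delta [ 0.0354 -0.029   0.0011] turn -0.13
0.02814426914525128
```

step_arm([
  [-0.5,-0.015,0.006,0,0],
  [-0.5,-0.03,0.012,0,0],
  [-0.5,-0.07,0.012,0,0],
  [-0.5,-0.12,0.012,0,0],
  [-0.5,-0.14,0,0.05,3],
  [-0.5,-0.14,0,0.1,6],
  [-0.5,-0.14,0,0.15,9.7],
  [-0.5,-0.14,0,0.15,9.7],
  [-0.5,-0.14,0,0.15,9.7],
], newtons=45)

```text
time_s: 12.8
tool_pos: [0.4892, -0.0317, 0.2795]
tool_rot: [-172.9, 89.8, -96.6]
force: [0.0, -0.1, -2.3]
grip_width: 0.0277
```

Run:
```python
from plan import *
plan([.48,-.05,.28],76.5); o=monitor.get_obs(); print(o["grip_width"])
m=cam("side"); im,d=read_camera("side"); np.savez("s2.npz",im=im,d=d)
p=proj(m,o["tool_pos"])[0]; print("tcp px",p)
u,v=p.astype(int); a,b=max(0,v-60),max(0,u-75)
cv2.imwrite("pics/held.png",cv2.resize(im[a:a+150,b:b+150],None,fx=4,fy=4,interpolation=2)[:,:,::-1]); print(a,b)
C=cloud(m,d); x,y,h=C[...,0],C[...,1],C[...,2]; T=o["tool_pos"]
k=(abs(x-T[0])<.09)&(abs(y-T[1])<.06)&(h<T[2]-.02)&(h>T[2]-.12)
print(k.sum()); Q=C[k]
for z0 in np.arange(-.12,-.02,.01):
    q=Q[(Q[:,2]-T[2]>=z0)&(Q[:,2]-T[2]<z0+.01)]
    if len(q): print(round(z0,3),len(q),(np.median(q,0)-T).round(4),(q.min(0)-T).round(4),(q.max(0)-T).round(4))
```

```text
meas [ 0.4892 -0.0317  0.2795] jaw az 76.27 y az 166.3 x-axis [-3.0e-04 -2.6e-03 -1.0e+00] q [ 45.9  -0.8 -44.5 100.5  -0.4  80.1  77.8] F [ 0.  -0.1 -2.3] t 12.8
delta [-0.0005  0.0046 -0.02  ] turn -0.23
0.027731232412525363
tcp px [260.75944182 138.95356076]
78 185
534
-0.1 5 [ 0.0305 -0.0106 -0.0914] [ 0.0292 -0.0109 -0.0921] [ 0.0338 -0.006  -0.0904]
-0.09 32 [ 0.0308 -0.0102 -0.0848] [ 0.0269 -0.0126 -0.09  ] [ 0.0361 -0.0074 -0.08  ]
-0.08 51 [ 0.0233 -0.0143 -0.0727] [ 0.0164 -0.0182 -0.0799] [ 0.0372 -0.0023 -0.0701]
-0.07 82 [ 0.0227 -0.0139 -0.0648] [ 0.0134 -0.0174 -0.0698] [ 0.0351 -0.0045 -0.0601]
-0.06 88 [ 0.019  -0.0127 -0.0553] [ 0.0099 -0.0168 -0.0599] [ 0.0326 -0.0025 -0.05  ]
-0.05 91 [ 0.0163 -0.0119 -0.0446] [ 0.0071 -0.0163 -0.0498] [ 0.0294 -0.0024 -0.0401]
-0.04 74 [ 0.0107 -0.0129 -0.0352] [-0.0033 -0.0181 -0.0399] [ 0.0245 -0.0062 -0.03  ]
-0.03 111 [ 0.011  -0.0156 -0.0254] [-0.0054 -0.0202 -0.03  ] [ 0.0285  0.0047 -0.02  ]
```

View pics/held.png

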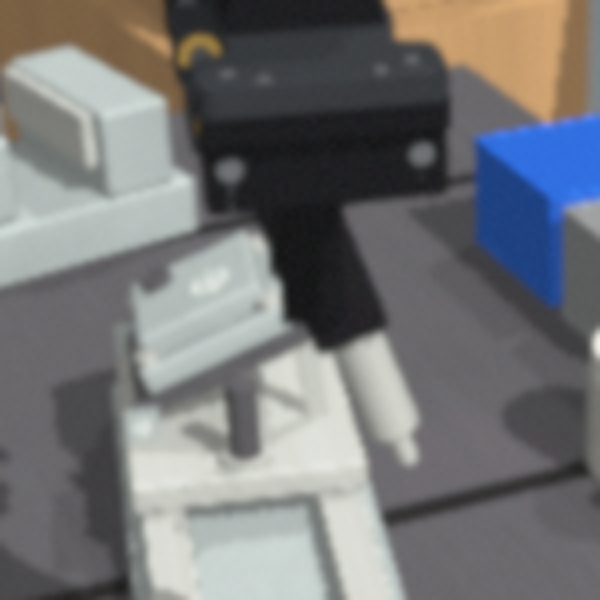

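```bash
cat > fitp.py <<'E'
from h import *
from scipy.optimize import least_squares
def fit(im,d,T,psi,n="side"):
    m=cam(n); C=cloud(m,d); k=(np.linalg.norm(C-T,axis=2)<.11)&(C[...,2]<T[2]-.03)&(im.mean(2)>110)
    k=cv2.erode(k.astype(np.uint8),np.ones((2,2)))>0
    P=C[k]-T; ex=np.array([np.cos(psi),np.sin(psi),0]);ey=np.array([-ex[1],ex[0],0])
    def dist(p):
        u=ex*np.sin(p[2])+ey*np.sin(p[3]); u[2]=-np.sqrt(1-u@u); c=ex*p[0]+ey*p[1]
        q=P-c; s=q@u; return s,np.linalg.norm(q-s[:,None]*u,axis=1),u,c
    def f(p):
        s,r,u,c=dist(p); return np.where(s<.078,r-.010,np.where(s>.084,r-.004,0))*1000
    r=least_squares(f,[0,0,.37,0],loss="soft_l1"); s,rr,u,c=dist(r.x)
    print("n",len(P),"off mm",r.x[:2]*1000,"tilt",np.degrees(r.x[2]),"side",np.degrees(r.x[3]),"rms",np.sqrt(np.mean(r.fun**2)),"smin/max",s.min(),s.max())
    return u,c,s.max(),k
E
python3 - <<'E'
from fitp import *
z=np.load("s2.npz"); T=np.array([.4892,-.0317,.2795])
u,c,s,k=fit(z["im"],z["d"],T,np.radians(-13.73))
m=cam("side"); print("tip px pred (s=.0986)",proj(m,T+c+u*.0986),"barrel end",proj(m,T+c+u*.0806))
# silhouette-based axis: principal line of bright pixels in image
v,w=np.nonzero(k); Q=np.c_[w,v].astype(np.float32); 
# ring & face on top1
t=np.load("top1.npz"); m=cam("top"); im=t["im"]; 
from meas import face
C=cloud(m,t["d"]); x,y,h=C[...,0],C[...,1],C[...,2]
kk=(abs(x-.546)<.05)&(abs(y-.278)<.06)&(h>.085)&(h<.14); n_,c_,cnt=face(m,C,im,kk)
g=im.mean(2)[244:265,95:118]; print(np.round(g[::1,::1]).astype(int)[4:17,4:19])
w=np.clip(g-np.percentile(g,60)-25,0,None); vv,uu=np.mgrid[244:265,95:118]; px=[(w*uu).sum()/w.sum(),(w*vv).sum()/w.sum()]; print("ring px",px)
r=rays(m,[px])@Rm(m).T; o=np.array(m["xyz"]); tt=((c_-o)@n_)/(r@n_); print("ring",(o+r*tt[:,None]).round(4),"n",n_.round(4),cnt,np.degrees(np.arccos(n_[2])))
E
```

```text
n 328 off mm [3.3466448  1.14760914] tilt 18.612485825472614 side -0.3806191098422113 rms 0.989192355436646 smin/max 0.03870607289837219 0.09698075336827859
tip px pred (s=.0986) [[287.41473891 193.55385431]] barrel end [[283.2272537  184.08476673]]
[[174 184 205 226 229 225 221 225 229 230 220 196 179 172 173]
 [179 199 222 228 215 200 191 194 207 221 230 219 196 178 173]
 [185 210 224 211 190 176 176 178 180 196 220 229 214 187 173]
 [189 213 218 196 178 177 185 187 177 180 198 221 223 200 176]
 [195 215 214 190 183 194 204 203 189 176 184 212 228 209 182]
 [192 214 212 189 188 206 218 217 200 183 181 205 228 215 184]
 [189 213 214 192 181 195 213 215 204 186 179 201 224 212 185]
 [184 208 219 200 180 181 193 196 190 179 182 205 221 208 184]
 [178 198 217 214 194 183 182 180 175 177 191 216 224 203 179]
 [172 184 207 221 214 197 188 183 183 191 211 227 219 193 174]
 [170 173 192 213 222 218 210 206 206 217 228 225 203 181 172]
 [168 169 176 191 208 219 221 221 223 227 224 204 182 172 171]
 [169 169 170 173 184 195 204 208 209 208 197 179 170 169 172]]
ring px [np.float64(106.21441860465117), np.float64(252.8609302325582)]
ring [[0.5507 0.2901 0.1187]] n [-0.3592  0.0871  0.9292] 1608 21.692590826863498
```

```bash
cat > edge.py <<'E'
from h import *
from scipy.optimize import least_squares
def edges(im,m,T,u,c,R=.010,s0=.041,s1=.076):
    """subpixel outline of the barrel, searched across the predicted axis"""
    g=cv2.GaussianBlur(im.mean(2).astype(np.float32),(0,0),.7); out=[]
    for s in np.linspace(s0,s1,15):
        a=proj(m,[T+c+u*s,T+c+u*(s+.01)]); t=a[1]-a[0]; t/=np.linalg.norm(t); n=np.array([-t[1],t[0]])
        e=np.arange(-14,14.01,.25); pts=(a[0]+e[:,None]*n).astype(np.float32)
        pr=cv2.remap(g,pts[:,0].reshape(1,-1),pts[:,1].reshape(1,-1),cv2.INTER_CUBIC).ravel(); gr=np.gradient(pr)
        for sg in(-1,1):
            k=(e*sg>2)&(e*sg<12); j=np.flatnonzero(k)[np.argmax(-sg*gr[k])]; out.append((s,sg,*(a[0]+e[j]*n)))
    return np.array(out)
def efit(im,d,T,psi,u,c,k,n="side",R=.010):
    m=cam(n); o=np.array(m["xyz"]); P=cloud(m,d)[k]-T
    ex=np.array([np.cos(psi),np.sin(psi),0]);ey=np.array([-ex[1],ex[0],0])
    p=np.array([c@ex,c@ey,np.arcsin(u@ex),np.arcsin(u@ey)])
    def ax(p):
        u=ex*np.sin(p[2])+ey*np.sin(p[3]); u[2]=-np.sqrt(1-u@u); return u,ex*p[0]+ey*p[1]
    for it in range(3):
        u,c=ax(p); E=edges(im,m,T,u,c); r=rays(m,E[:,2:])@Rm(m).T; r/=np.linalg.norm(r,axis=1)[:,None]
        def f(p):
            u,c=ax(p); n=np.cross(r,u); l=np.linalg.norm(n,axis=1)
            dist=abs(n@(o-T-c))/l   # ray-axis distance must be R at the outline
            q=P-c; s=q@u; rr=np.linalg.norm(q-s[:,None]*u,axis=1)
            return np.r_[(dist-R)*1000/.5,np.where(s<.078,rr-R,0)*1000/1.0*np.sqrt(20/len(P))]
        q=least_squares(f,p,loss="soft_l1"); p=q.x
    J=q.jac; sd=np.sqrt(np.diag(np.linalg.inv(J.T@J)))
    print("edge fit off",(p[:2]*1000).round(2),"tilt",np.degrees(p[2]).round(2),"side",np.degrees(p[3]).round(2),"sd",np.degrees(sd[2:]).round(2),"res",(q.fun[:30]*.5).round(1))
    return ax(p)
E
python3 - <<'E'
from fitp import fit
from edge import *
z=np.load("s2.npz"); T=np.array([.4892,-.0317,.2795]); psi=np.radians(-13.73)
u,c,s,k=fit(z["im"],z["d"],T,psi); u,c=efit(z["im"],z["d"],T,psi,u,c,k)
m=cam("side"); print(proj(m,T+c+u*.0986),proj(m,T+c+u*.0356))
E
```

```text
n 328 off mm [3.3466448  1.14760914] tilt 18.612485825472614 side -0.3806191098422113 rms 0.989192355436646 smin/max 0.03870607289837219 0.09698075336827859
edge fit off [4.42 1.52] tilt 18.47 side -0.66 sd [1.44 1.5 ] res [-1.6 -4.9 -0.5 -3.8 -1.2 -4.5 -0.9 -3.4 -1.6 -4.1 -0.9 -3.  -0.5 -3.7
 -1.2 -2.5 -0.9 -3.2 -1.6 -2.1 -1.2 -2.8 -0.5 -2.  -1.2 -2.4 -0.5 -1.6
 -1.2 -2.3]
[[287.9745728  193.56887634]] [[272.91156298 159.15184321]]
```

```bash
sed -i 's/k=(e\*sg>2)&(e\*sg<12)/k=(e*sg>4.5)\&(e*sg<10)/' edge.py
python3 - <<'E'
from fitp import fit
from edge import *
z=np.load("s2.npz"); T=np.array([.4892,-.0317,.2795]); psi=np.radians(-13.73)
u,c,s,k=fit(z["im"],z["d"],T,psi); u,c=efit(z["im"],z["d"],T,psi,u,c,k)
m=cam("side"); print(proj(m,T+c+u*.0986),proj(m,T+c+u*.0356))
E0=edges(z["im"],m,T,u,c); print(E0[:,1:].round(1).tolist())
E
```

```text
n 328 off mm [3.3466448  1.14760914] tilt 18.612485825472614 side -0.3806191098422113 rms 0.989192355436646 smin/max 0.03870607289837219 0.09698075336827859
edge fit off [4.26 1.53] tilt 18.51 side -0.67 sd [1.64 1.49] res [-1.7 -2.  -0.9 -2.7 -0.9 -3.  -0.5 -3.  -1.2 -2.7 -0.8 -3.  -1.5 -2.3
 -1.1 -2.6 -0.4 -1.9 -1.1 -2.2 -0.7 -3.  -1.4 -1.9 -1.  -2.6 -1.7 -1.8
 -1.  -2.6]
[[287.91522414 193.56503048]] [[272.81822697 159.15574478]]
[[-1.0, 279.4, 159.9], [1.0, 269.8, 164.1], [-1.0, 280.5, 161.1], [1.0, 270.2, 165.7], [-1.0, 281.1, 162.6], [1.0, 271.1, 167.0], [-1.0, 282.0, 163.9], [1.0, 271.7, 168.4], [-1.0, 282.1, 165.5], [1.0, 271.8, 170.0], [-1.0, 283.0, 166.8], [1.0, 272.9, 171.2], [-1.0, 282.9, 168.4], [1.0, 273.1, 172.8], [-1.0, 284.0, 169.6], [1.0, 273.9, 174.0], [-1.0, 284.8, 170.9], [1.0, 274.0, 175.6], [-1.0, 284.9, 172.5], [1.0, 274.9, 176.9], [-1.0, 286.0, 173.7], [1.0, 275.9, 178.1], [-1.0, 286.1, 175.2], [1.0, 276.1, 179.6], [-1.0, 287.0, 176.5], [1.0, 276.9, 180.9], [-1.0, 287.1, 178.0], [1.0, 277.0, 182.5], [-1.0, 287.9, 179.3], [1.0, 277.9, 183.7]]
```

Run:
```python
from plan import *
m=cam("top"); print("stand +x edge px check",atz(m,[[383,260],[509,271]],.07).round(4))
plan([.563,-.143,.23],86.1); plan([.563,-.143,.1403],86.1)
```

```text
stand +x edge px check [[ 0.554  -0.1273  0.07  ]
 [ 0.5392 -0.3289  0.07  ]]
meas [ 0.4893 -0.0322  0.2793] jaw az 76.19 y az 166.2 x-axis [-4.0e-04 -1.9e-03 -1.0e+00] q [ 46.   -0.8 -44.4 100.5  -0.4  80.1  77.8] F [ 0.9 -0.4 -2.1] t 12.85
delta [ 0.0495 -0.0981 -0.0899] turn -9.91
meas [ 0.4893 -0.0322  0.2793] jaw az 76.19 y az 166.2 x-axis [-4.0e-04 -1.9e-03 -1.0e+00] q [ 46.   -0.8 -44.4 100.5  -0.4  80.1  77.8] F [ 0.9 -0.4 -2.1] t 12.85
delta [ 0.1392 -0.098  -0.0897] turn -9.91
```

step_arm([
  [-0.5,0,-0.05,-0.045,-5],
  [-0.5,0.03,-0.098,-0.09,-9.9],
  [-0.5,0.05,-0.098,-0.09,-9.9],
  [-0.5,0.09,-0.098,-0.09,-9.9],
  [-0.5,0.139,-0.098,-0.09,-9.9],
  [-0.5,0.139,-0.098,-0.09,-9.9],
  [-0.5,0.139,-0.098,-0.09,-9.9],
])

```text
time_s: 13.72
tool_pos: [0.5644, -0.142, 0.1416]
tool_rot: [-115.6, 89.9, -29.5]
force: [-0.1, 0.9, -0.7]
grip_width: 0.0277
```

Run:
```python
from plan import *
plan([.540,-.143,.1403],86.1)
```

```text
meas [ 0.5644 -0.142   0.1416] jaw az 86.13 y az 176.1 x-axis [ 1.6e-03 -9.0e-04 -1.0e+00] q [ 45.8  18.5 -40.5  99.1  13.   67.   87.8] F [-0.1  0.9 -0.7] t 13.725
delta [ 0.0012  0.0242 -0.0026] turn 0.03
```

step_arm([
  [-0.5,0.001,0.012,0,0],
  [-0.5,0.001,0.022,0,0],
  [-0.5,0.001,0.022,0,0],
], newtons=20)

```text
time_s: 14.1
tool_pos: [0.541, -0.1396, 0.1398]
tool_rot: [-161.0, 89.9, -74.8]
force: [-0.4, 0.4, -1.3]
grip_width: 0.0279
```

step_arm([
  [-0.5,0,0.002,0,0],
  [-0.5,0,0.003,0,0],
])

```text
time_s: 14.35
tool_pos: [0.5388, -0.139, 0.1391]
tool_rot: [-118.7, 90.0, -32.5]
force: [0.3, -0.1, -2.8]
grip_width: 0.0277
```

step_arm([
  [-0.5,0,0.0015,0,0],
  [-0.5,0,0.002,0,0],
])

```text
time_s: 14.6
tool_pos: [0.5367, -0.1389, 0.1389]
tool_rot: [85.3, 90.0, 171.5]
force: [-0.7, 0.2, -1.4]
grip_width: 0.0275
```

step_arm([
  [-0.5,0,0.0015,0,0],
  [-0.5,0,0.002,0,0],
])

```text
time_s: 14.85
tool_pos: [0.5357, -0.1387, 0.1393]
tool_rot: [-90.8, 89.9, -4.6]
force: [3.9, -1.0, -2.4]
grip_width: 0.028
```

step_arm([
  [-0.5,0,0.0015,0,0],
  [-0.5,0,0.003,0,0],
  [-0.5,0,0.0035,0,0],
  [-0.5,0,0.0035,0,0],
])

```text
time_s: 15.35
tool_pos: [0.5335, -0.1385, 0.1399]
tool_rot: [-91.6, 89.7, -5.3]
force: [6.6, 0.6, -2.5]
grip_width: 0.0277
```

step_arm([
  [-0.5,0,-0.012,0,0],
  [-0.5,0,-0.025,0,0],
  [-0.5,-0.05,-0.025,0,3],
  [-0.5,-0.1,-0.025,0.02,6],
  [-0.5,-0.12,-0.025,0.02,9.6],
  [-0.5,-0.12,-0.025,0.02,9.6],
  [-0.5,-0.12,-0.025,0.02,9.6],
], newtons=45)

```text
time_s: 16.23
tool_pos: [0.5568, -0.1206, 0.2572]
tool_rot: [91.0, 89.8, 167.6]
force: [-0.4, -0.2, -1.7]
grip_width: 0.0279
```

Run:
```python
from plan import *
from fitp import fit
from edge import *
plan([.48,-.05,.28],76.5); o=monitor.get_obs(); T=o["tool_pos"]
m=cam("side"); im,d=read_camera("side"); np.savez("s3.npz",im=im,d=d)
M=axes(o["tool_rot"]); psi=np.arctan2(-M[1,1],-M[0,1])
u,c,s,k=fit(im,d,T,psi); u2,c2=efit(im,d,T,psi,u,c,k)
p=proj(m,T)[0]; a,b=max(0,int(p[1])-45),max(0,int(p[0])-60); q=cv2.resize(im[a:a+120,b:b+140],None,fx=5,fy=5,interpolation=2)[:,:,::-1].copy()
for t in np.linspace(0,.0986,8): cv2.circle(q,tuple(int(v) for v in ((proj(m,T+c2+u2*t)[0]-[b,a])*5+2)),2,(0,0,255),-1)
cv2.imwrite("pics/held2.png",q)
```

```text
meas [ 0.5568 -0.1206  0.2572] jaw az 76.66 y az 166.7 x-axis [-2.9e-03  6.0e-04 -1.0e+00] q [ 45.7  11.9 -41.3  92.2   7.9  79.1  80.1] F [-0.4 -0.2 -1.7] t 16.225
delta [-0.0225  0.0911  0.051 ] turn 0.16
n 305 off mm [4.02965546 0.93686444] tilt 19.103878388419268 side -0.3334325390996773 rms 0.8683519519557382 smin/max 0.0387580253526685 0.09686080061468642
edge fit off [2.27 0.68] tilt 20.94 side 0.0 sd [1.27 1.52] res [-1.4 -2.9 -0.4 -3.2 -2.8 -2.9 -1.3 -3.2 -0.6 -1.1 -1.6 -0.  -0.9 -0.7
 -1.6 -1.4 -0.8 -0.7 -1.5 -1.4 -1.1 -2.1 -0.4 -2.8 -1.1 -1.7 -0.3 -2.5
 -1.4 -3.2]
```

View pics/held2.png

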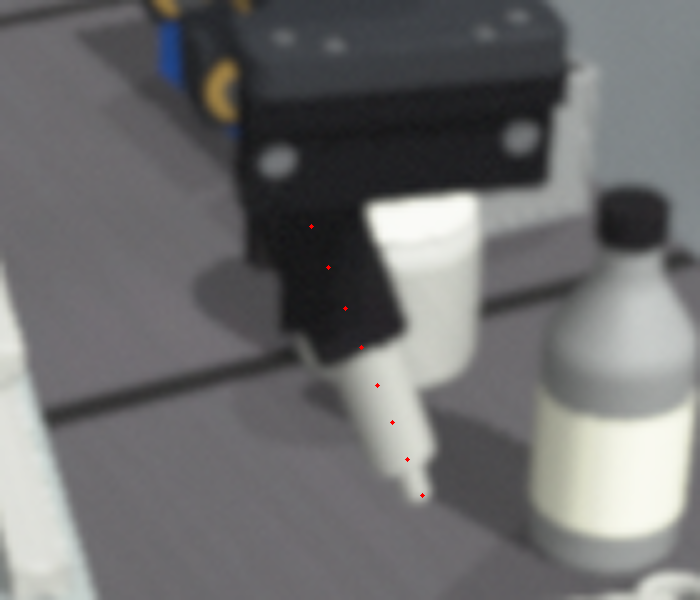

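Run:
```python
from plan import *
plan([.40,-.25,.28],63.4)
```

```text
meas [ 0.5566 -0.1206  0.257 ] jaw az 76.64 y az 166.6 x-axis [-3.3e-03  9.0e-04 -1.0e+00] q [ 45.7  11.9 -41.3  92.3   7.9  79.1  80.1] F [-0.  -0.2 -1.7] t 16.275
delta [-0.0226  0.1225 -0.1621] turn 13.24
```

step_arm([
  [-0.5,-0.02,0.04,-0.05,4],
  [-0.5,-0.023,0.08,-0.1,8],
  [-0.5,-0.023,0.122,-0.162,13.2],
  [-0.5,-0.023,0.122,-0.162,13.2],
  [-0.5,-0.023,0.122,-0.162,13.2],
  [-0.5,-0.023,0.122,-0.162,13.2],
])

```text
time_s: 17.02
tool_pos: [0.4021, -0.2484, 0.2813]
tool_rot: [43.2, 89.9, 106.7]
force: [-0.3, 0.6, -1.5]
grip_width: 0.0273
```

Run:
```python
from plan import *
from fitp import fit
from edge import *
o=monitor.get_obs(); T=o["tool_pos"]; plan(T)
m=cam("side"); im,d=read_camera("side"); np.savez("s4.npz",im=im,d=d)
M=axes(o["tool_rot"]); psi=np.arctan2(-M[1,1],-M[0,1])
u,c,s,k=fit(im,d,T,psi)
# image-only: centreline of barrel between outlines, compare with projected axes of given tilt
E0=edges(im,m,T,u,c); L,Rr=E0[E0[:,1]<0,2:],E0[E0[:,1]>0,2:]; w=np.linalg.norm(L-Rr,axis=1); mid=(L+Rr)/2; print("widths",w.round(1))
vx,vy=cv2.fitLine(mid.astype(np.float32),cv2.DIST_HUBER,0,.01,.01).ravel()[:2]; print("img angle",np.degrees(np.arctan(vx/vy)))
ex=np.array([np.cos(psi),np.sin(psi),0])
for t in (17,19,21,23):
    uu=ex*np.sin(np.radians(t))-np.array([0,0,np.cos(np.radians(t))]); C0=T+c+u*.0585; a=proj(m,[C0-uu*.02,C0+uu*.02]); dd=a[1]-a[0]; print(t,np.degrees(np.arctan(dd[0]/dd[1])))
p=proj(m,T)[0]; a,b=max(0,int(p[1])-35),max(0,int(p[0])-60); q=cv2.resize(im[a:a+120,b:b+140],None,fx=5,fy=5,interpolation=2)[:,:,::-1].copy()
for t in np.linspace(0,.0986,8): cv2.circle(q,tuple(int(v) for v in ((proj(m,T+c+u*t)[0]-[b,a])*5+2)),2,(0,0,255),-1)
for e in np.r_[L,Rr]: cv2.circle(q,tuple(int(v) for v in ((e-[b,a])*5+2)),1,(0,255,0),-1)
cv2.imwrite("pics/held3.png",q)
```

```text
meas [ 0.4021 -0.2484  0.2813] jaw az 63.54 y az 153.5 x-axis [-4.0e-04  1.4e-03 -1.0e+00] q [ 61.9  -3.6 -31.6 102.7  -2.   80.4  94.2] F [-0.3  0.6 -1.5] t 17.025
delta [0. 0. 0.] turn 0.0
n 541 off mm [3.40905175 0.57411284] tilt 19.436465696037345 side 0.059387699120489336 rms 0.6620706601502419 smin/max 0.038670763640390786 0.09809798406252614
widths [13.3 12.5 15.2 15.5 14.5 15.5 15.8 15.7 15.8 15.7 15.7 16.8 15.5 15.7
 15.8]
img angle 27.13332
17 24.154842374325867
19 26.472524262846473
21 28.753230246081753
23 30.996208955818535
```

View pics/held3.png

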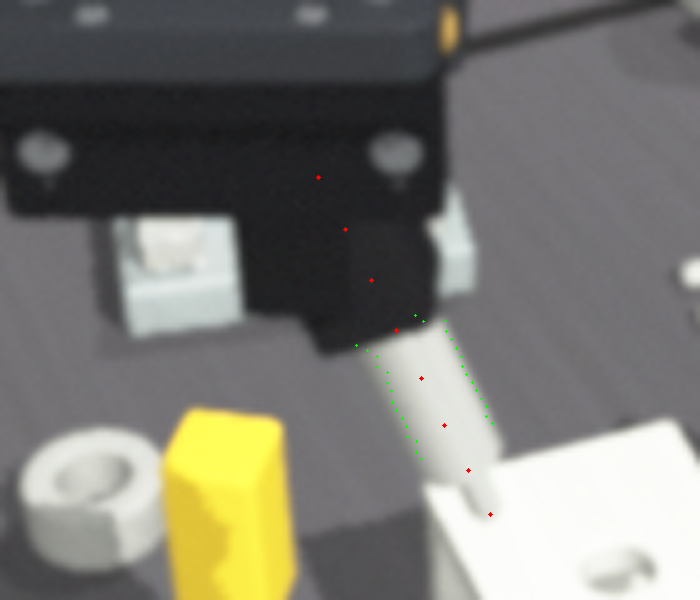

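```bash
cat > sil.py <<'E'
from h import *
from scipy.optimize import least_squares
def sil(im,T,c,u,psi,s0=.047,s1=.074,n="side"):
    m=cam(n); o=np.array(m["xyz"]); g=cv2.GaussianBlur(im.mean(2).astype(np.float32),(0,0),.8)
    ex=np.array([np.cos(psi),np.sin(psi),0]);ey=np.array([-ex[1],ex[0],0])
    for it in range(3):
        L=[];Rr=[]
        for s in np.linspace(s0,s1,19):
            a=proj(m,[T+c+u*s,T+c+u*(s+.005)]); t=a[1]-a[0]; t/=np.linalg.norm(t); nn=np.array([-t[1],t[0]])
            e=np.arange(-16,16.01,.1); p=(a[0]+e[:,None]*nn).astype(np.float32)
            pr=cv2.remap(g,p[:,0].reshape(1,-1),p[:,1].reshape(1,-1),cv2.INTER_LINEAR).ravel()
            for sg,O in((-1,L),(1,Rr)):
                w=e*sg; inn=pr[(w>3)&(w<5)].mean(); bg=pr[(w>12)&(w<15)].mean(); lv=(inn+bg)/2
                j=np.flatnonzero((w>4)&(w<13)); j=j[np.argsort(w[j])]; b=j[pr[j]<lv]
                if len(b): O.append(a[0]+e[b[0]]*nn)
        def line(P): 
            q=cv2.fitLine(np.array(P,np.float32),cv2.DIST_HUBER,0,.01,.01).ravel(); return q*np.sign(q[1])*np.array([1,1,np.sign(q[1]),np.sign(q[1])])
        lines=[line(L),line(Rr)]; N=[]
        for q in lines:  # plane through camera and outline, its normal
            r=rays(m,[q[2:]-8*q[:2],q[2:]+8*q[:2]])@Rm(m).T; k=np.cross(r[0],r[1]); N.append(k/np.linalg.norm(k))
        # axis direction of a cylinder = perpendicular to both tangent-plane normals' difference-free part
        def f(p):
            v=ex*np.sin(p[0])+ey*np.sin(p[1]); v[2]=-np.sqrt(1-v@v); b=(N[0]+N[1])/np.linalg.norm(N[0]+N[1]) if N[0]@N[1]>0 else (N[0]-N[1])/np.linalg.norm(N[0]-N[1]); return b@v
        # side lean held at p1: solve the lean alone
        from scipy.optimize import brentq
        res={sd:np.degrees(brentq(lambda t:f([t,np.radians(sd)]),0,.7)) for sd in(-1,0,1)}
        th=np.radians(res[0]); un=ex*np.sin(th); un[2]=-np.cos(th); mid=c+u*.06; c=mid-un*.06/ (1) ; u=un
    print("img angles",[np.degrees(np.arctan(q[0]/q[1])).round(2) for q in lines],"tilt for side lean -1,0,1:",{k:round(v,2) for k,v in res.items()},len(L),len(Rr))
    return lines
E
python3 - <<'E'
from sil import *
from fitp import fit
from plan import axes
for f,T,psi in(("s2",[.4892,-.0317,.2795],-13.73),("s4",[.4021,-.2484,.2813],-26.46)):
    z=np.load(f+".npz"); T=np.array(T); psi=np.radians(psi)
    u,c,s,k=fit(z["im"],z["d"],T,psi); L=sil(z["im"],T,c,u,psi)
E
```

```text
n 328 off mm [3.3466448  1.14760914] tilt 18.612485825472614 side -0.3806191098422113 rms 0.989192355436646 smin/max 0.03870607289837219 0.09698075336827859
img angles [np.float64(22.84), np.float64(23.31)] tilt for side lean -1,0,1: {-1: np.float64(18.03), 0: np.float64(18.0), 1: np.float64(17.96)} 19 19
n 541 off mm [3.35572735 0.59636046] tilt 19.43646173433606 side 0.060492855202164394 rms 0.6620706601901505 smin/max 0.03869565139498169 0.0981228718120139
img angles [np.float64(25.92), np.float64(25.54)] tilt for side lean -1,0,1: {-1: np.float64(18.76), 0: np.float64(18.42), 1: np.float64(18.07)} 19 19
```

Run:
```python
from plan import *
plan([.565,-.1385,.28],86.1)
```

```text
meas [ 0.4023 -0.2482  0.2814] jaw az 63.59 y az 153.6 x-axis [-3.0e-04  1.1e-03 -1.0e+00] q [ 61.9  -3.6 -31.7 102.7  -1.9  80.4  94.2] F [-0.1  0.8 -1.3] t 17.075
delta [ 0.0015 -0.0969  0.1706] turn -22.51
```

step_arm([
  [-0.5,0,-0.03,0.05,-7],
  [-0.5,0,-0.06,0.1,-15],
  [-0.5,0,-0.097,0.17,-22.5],
  [-0.5,0,-0.097,0.17,-22.5],
  [-0.5,0.05,-0.097,0.17,-22.5],
  [-0.5,0.1,-0.097,0.17,-22.5],
  [-0.5,0.141,-0.097,0.17,-22.5],
  [-0.5,0.141,-0.097,0.17,-22.5],
  [-0.5,0.141,-0.097,0.17,-22.5],
])

```text
time_s: 18.2
tool_pos: [0.5653, -0.1408, 0.1426]
tool_rot: [-96.9, 89.9, -10.9]
force: [0.8, -1.0, -1.0]
grip_width: 0.0275
```

Run:
```python
from plan import *
plan([.537,-.1385,.1399],86.1)
plan([.530,-.1385,.1399],86.1)
```

```text
meas [ 0.5653 -0.1408  0.1426] jaw az 85.94 y az 175.9 x-axis [ 2.2e-03 -4.0e-04 -1.0e+00] q [ 46.1  18.7 -41.2  99.   13.2  67.2  87.3] F [ 0.8 -1.  -1. ] t 18.2
delta [0.0027 0.0284 0.0003] turn -0.16
meas [ 0.5653 -0.1408  0.1426] jaw az 85.94 y az 175.9 x-axis [ 2.2e-03 -4.0e-04 -1.0e+00] q [ 46.1  18.7 -41.2  99.   13.2  67.2  87.3] F [ 0.8 -1.  -1. ] t 18.2
delta [ 0.0027  0.0354 -0.0002] turn -0.16
```

step_arm([
  [-0.5,0.0025,0.014,0,0],
  [-0.5,0.0025,0.026,0,0],
  [-0.5,0.0025,0.03,0,0],
  [-0.5,0.0025,0.033,0,0],
  [-0.5,0.0025,0.0355,0,0],
  [-0.5,0.0025,0.0355,0,0],
], newtons=20)

```text
time_s: 18.95
tool_pos: [0.5313, -0.1389, 0.1399]
tool_rot: [-97.3, 89.6, -11.3]
force: [5.4, -0.8, -1.8]
grip_width: 0.0279
```

step_arm([
  [-0.5,0,0.001,0,0],
  [-0.5,0,0.001,0,0],
])

```text
time_s: 19.2
tool_pos: [0.5307, -0.1388, 0.1399]
tool_rot: [-95.9, 89.6, -10.0]
force: [6.0, -0.6, -2.5]
grip_width: 0.0278
```

step_arm([
  [-0.5,0,0.001,0,0],
  [-0.5,0,0.001,0,0],
  [-0.5,0,-0.012,0,0],
  [-0.5,0,-0.028,0,0],
  [-0.5,-0.05,-0.03,0,0],
  [-0.5,-0.1,-0.03,0,0],
  [-0.5,-0.141,-0.03,0,0],
], newtons=45)

```text
time_s: 20.08
tool_pos: [0.5576, -0.1405, 0.2811]
tool_rot: [88.8, 89.9, 174.7]
force: [0.8, -0.5, -2.1]
grip_width: 0.0278
```

Run:
```python
from plan import *
plan([.402,-.248,.281],63.6)
```

```text
meas [ 0.5576 -0.1405  0.2811] jaw az 85.93 y az 175.9 x-axis [-9.e-04  1.e-04 -1.e+00] q [ 48.5  12.1 -42.7  89.5   8.3  81.7  91.1] F [ 0.8 -0.5 -2.1] t 20.075
delta [ 0.0002  0.1476 -0.1183] turn 22.33
```

step_arm([
  [-0.5,0,0.05,-0.04,7],
  [-0.5,0,0.1,-0.08,15],
  [-0.5,0,0.148,-0.118,22.3],
  [-0.5,0,0.148,-0.118,22.3],
  [-0.5,0,0.148,-0.118,22.3],
  [-0.5,0,0.148,-0.118,22.3],
])

```text
time_s: 20.82
tool_pos: [0.4029, -0.2463, 0.2794]
tool_rot: [31.2, 89.9, 95.0]
force: [-0.2, 0.8, -2.6]
grip_width: 0.0276
```

Run:
```python
from plan import *
from fitp import fit
from sil import sil
o=monitor.get_obs(); T=o["tool_pos"]; M=axes(o["tool_rot"]); psi=np.arctan2(-M[1,1],-M[0,1])
for i in range(2):
    im,d=read_camera("side"); u,c,s,k=fit(im,d,T,psi); sil(im,T,c,u,psi)
np.savez("s5.npz",im=im,d=d)
m=cam("side");ey=np.array([-np.sin(psi),np.cos(psi),0])
plan([.52,.10,.28],76.4); print("tip end from TCP in tool axes",(M.T@(c+u*.0986)).round(4))
```

```text
n 539 off mm [3.4867693  0.72817913] tilt 21.279740827220305 side -0.21980006755879267 rms 0.6711628655842254 smin/max 0.0385092645154114 0.097349138259573
img angles [np.float64(27.74), np.float64(27.44)] tilt for side lean -1,0,1: {-1: np.float64(20.46), 0: np.float64(20.11), 1: np.float64(19.75)} 19 19
n 547 off mm [3.74405914 0.8275989 ] tilt 21.07767898266959 side -0.3194003587073094 rms 0.6466212871394723 smin/max 0.03842132374098994 0.09760422362551888
img angles [np.float64(27.95), np.float64(27.48)] tilt for side lean -1,0,1: {-1: np.float64(20.57), 0: np.float64(20.22), 1: np.float64(19.85)} 19 19
meas [ 0.4027 -0.2465  0.2793] jaw az 63.81 y az 153.8 x-axis [-2.e-04  7.e-04 -1.e+00] q [ 63.8  -3.6 -33.6 102.9  -2.1  80.2  94.4] F [ 0.3 -0.3 -2.1] t 20.925
delta [-0.0004  0.0477  0.3627] turn -12.59
tip end from TCP in tool axes [ 0.092  -0.0392  0.0002]
```

Run:
```python
from plan import *
plan([.5019,.3019,.2586],76.4)
```

```text
meas [ 0.4027 -0.2465  0.2793] jaw az 63.81 y az 153.8 x-axis [-2.e-04  7.e-04 -1.e+00] q [ 63.8  -3.6 -33.6 102.9  -2.1  80.2  94.4] F [ 0.3 -0.3 -2.1] t 20.925
delta [0.0211 0.153  0.5358] turn -12.59
```

step_arm([
  [-0.5,0,0,0.05,-2],
  [-0.5,0,0,0.1,-4],
  [-0.5,0,0,0.16,-6],
  [-0.5,0,0.03,0.22,-8],
  [-0.5,0,0.05,0.28,-10],
  [-0.5,0,0.08,0.34,-12.6],
  [-0.5,0,0.11,0.4,-12.6],
  [-0.5,0,0.13,0.46,-12.6],
  [-0.5,0.01,0.145,0.51,-12.6],
  [-0.5,0.021,0.153,0.536,-12.6],
  [-0.5,0.021,0.153,0.536,-12.6],
  [-0.5,0.021,0.153,0.536,-12.6],
])

```text
time_s: 22.42
tool_pos: [0.5027, 0.3003, 0.2583]
tool_rot: [136.1, 90.0, -147.7]
force: [0.2, 0.3, -1.7]
grip_width: 0.0275
```

Run:
```python
from plan import *
from fitp import fit
from sil import sil
plan([.5019,.3019,.2386],76.4)
o=monitor.get_obs(); T=o["tool_pos"]; M=axes(o["tool_rot"]); psi=np.arctan2(-M[1,1],-M[0,1])
m=cam("side"); im,d=read_camera("side"); np.savez("s6.npz",im=im,d=d)
try: u,c,s,k=fit(im,d,T,psi); print("tip",(T+c+u*.0986).round(4))
except Exception as e: print(e)
a,b=90,170; q=cv2.resize(im[a:a+130,b:b+150],None,fx=5,fy=4.6,interpolation=2)[:,:,::-1]
cv2.imwrite("pics/over.png",q)
```

```text
meas [0.5027 0.3003 0.2583] jaw az 76.25 y az 166.2 x-axis [-6.e-04 -4.e-04 -1.e+00] q [ 18.   20.7 -64.   89.6  18.7  81.5  28.8] F [ 0.2  0.3 -1.7] t 22.425
delta [0.0197 0.0011 0.0014] turn -0.15
n 188 off mm [ 3.26643433 -0.01910111] tilt 22.04434229276391 side 0.500016517393302 rms 1.3537503501682493 smin/max 0.03901622168324186 0.09766104634447623
tip [0.542  0.2915 0.1669]
```

View pics/over.png

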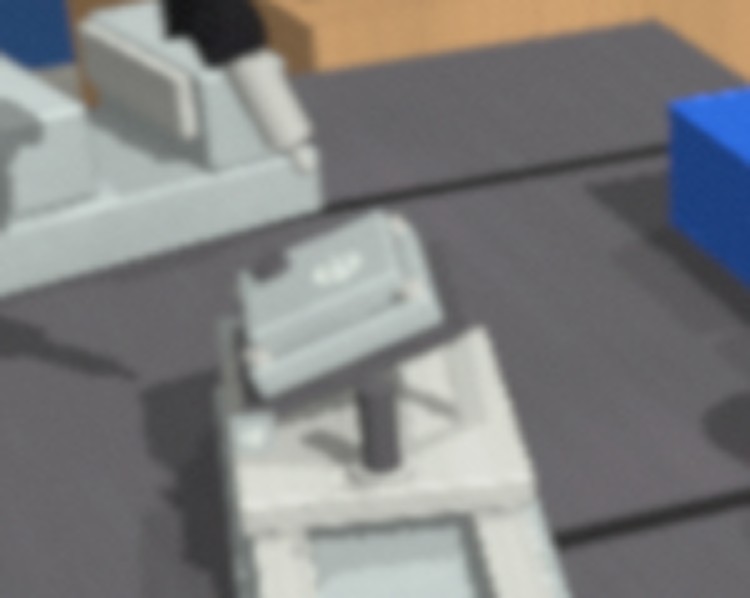

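Run:
```python
from plan import *
m=cam("side"); ring=np.array([.5507,.2901,.1187]); n=np.array([-.3562,.0862,.9304])
print("top ring in side px",proj(m,ring))
z=np.load("s6.npz"); g=z["im"].mean(2); C=cloud(m,z["d"])
sub=g[140:157,228:248]; w=np.clip(sub-np.percentile(sub,70)-8,0,None); v,u=np.mgrid[140:157,228:248]; px=np.array([(w*u).sum()/w.sum(),(w*v).sum()/w.sum()]); print("side ring px",px)
r=(rays(m,[px])@Rm(m).T)[0]; o=np.array(m["xyz"])
q=C[138:158,225:250].reshape(-1,3); e=(q-ring)@n; print("face offset seen by side, mm",np.nanpercentile(e,[25,50,75])*1000)
for e0 in(0,np.nanmedian(e)): t=((ring+n*e0-o)@n)/(r@n); print("ring by side",(o+r*t).round(4))
T=monitor.get_obs()["tool_pos"]; tip=T+[.0381,-.0092,-.092]; print("tip pred",tip,proj(m,tip))
```

```text
top ring in side px [[238.06895199 147.63452809]]
side ring px [237.18931159 148.19021739]
face offset seen by side, mm [-5.66741829 -0.80977329  0.06119905]
ring by side [0.5486 0.29   0.1179]
ring by side [0.5492 0.2917 0.1171]
tip pred [0.54120512 0.29038685 0.16661572] [[231.56641118 127.00995319]]
```

Run:
```python
from plan import *
plan([.5007,.3023,.2379],76.4)
plan([.5093,.3002,.2156],76.4)
```

```text
meas [0.5031 0.2996 0.2586] jaw az 76.16 y az 166.2 x-axis [ 3.e-04 -7.e-04 -1.e+00] q [ 18.   20.6 -64.   89.6  18.7  81.5  28.8] F [-0.3 -0.1 -0.9] t 22.475
delta [0.0207 0.003  0.0021] turn -0.24
meas [0.5031 0.2996 0.2586] jaw az 76.16 y az 166.2 x-axis [ 3.e-04 -7.e-04 -1.e+00] q [ 18.   20.6 -64.   89.6  18.7  81.5  28.8] F [-0.3 -0.1 -0.9] t 22.475
delta [ 0.043  -0.0058  0.0021] turn -0.24
```

step_arm([
  [-0.5,0.012,0.003,0.002,-0.2],
  [-0.5,0.02,0.003,0.002,-0.2],
  [-0.5,0.03,-0.001,0.002,-0.2],
  [-0.5,0.037,-0.0035,0.002,-0.2],
  [-0.5,0.043,-0.006,0.002,-0.2],
  [-0.5,0.043,-0.006,0.002,-0.2],
  [-0.5,0.043,-0.006,0.002,-0.2],
])

```text
time_s: 23.35
tool_pos: [0.5089, 0.3013, 0.2156]
tool_rot: [-5.4, 90.0, 71.1]
force: [0.1, -0.7, -1.3]
grip_width: 0.0274
```

```bash
cat > avg.py <<'E'
from plan import *
def avg(N=8):
    F=[];P=[]
    for i in range(N):
        im,d=read_camera("side"); o=monitor.get_obs(); F.append(o["force"]);P.append(o["tool_pos"])
    n=np.array([-.3562,.0862,.9304]); F=np.array(F)
    print("F",F.mean(0).round(2),"sd",F.std(0).round(2),"along n",(F@n).mean().round(2),"P",np.mean(P,0).round(5),"tip pred",(np.mean(P,0)+[.0381,-.0092,-.092]).round(4),"t",o["time_s"])
    return im,d,np.mean(P,0)
E
python3 - <<'E'
from avg import *
im,d,P=avg(8); plan([.5093,.3002,.2156],76.4)
np.savez("s7.npz",im=im,d=d)
cv2.imwrite("pics/near.png",cv2.resize(im[100:170,190:280],None,fx=8,fy=8,interpolation=2)[:,:,::-1])
E
```

```text
F [ 0.01  0.26 -1.56] sd [0.59 0.45 0.53] along n -1.43 P [0.50897 0.30118 0.21567] tip pred [0.5471 0.292  0.1237] t 23.75
meas [0.509  0.301  0.2155] jaw az 76.43 y az 166.4 x-axis [ 2.e-04 -1.e-04 -1.e+00] q [ 16.8  23.1 -62.7  92.3  20.9  77.5  27.7] F [-1.3 -0.5 -1.7] t 23.75
delta [-0.0001 -0.0005 -0.0007] turn 0.03
```

View pics/near.png

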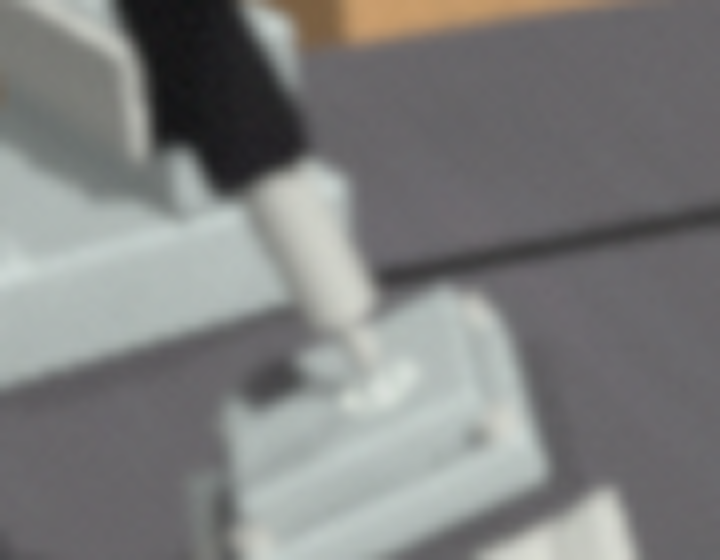

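step_arm([
  [-0.5,0.0019,-0.0007,-0.001,0],
  [-0.5,0.0037,-0.0015,-0.001,0],
  [-0.5,0.0056,-0.0022,-0.001,0],
  [-0.5,0.0074,-0.0029,-0.001,0],
  [-0.5,0.0084,-0.0033,-0.001,0],
  [-0.5,0.0084,-0.0033,-0.001,0],
])

```text
time_s: 24.5
tool_pos: [0.5119, 0.2992, 0.2071]
tool_rot: [168.7, 90.0, -114.9]
force: [-0.3, -0.5, 0.7]
grip_width: 0.0277
```

Run:
```python
from avg import *
im,d,P=avg(12); plan(P,76.4)
```

```text
F [-0.8  -0.68  0.4 ] sd [0.5  0.51 0.56] along n 0.6 P [0.51191 0.29922 0.20706] tip pred [0.55   0.29   0.1151] t 25.1
meas [0.5119 0.2992 0.207 ] jaw az 76.42 y az 166.4 x-axis [-0.e+00 -1.e-04 -1.e+00] q [ 16.6  23.7 -62.3  92.7  21.4  76.8  27.7] F [-0.3 -1.3  0.5] t 25.1
delta [-0.  0.  0.] turn 0.02
```

step_arm([
  [-0.5,0.0009,-0.0004,0,0],
  [-0.5,0.0018,-0.0007,0,0],
  [-0.5,0.0018,-0.0007,0,0],
  [-0.5,0.0018,-0.0007,0,0],
])

```text
time_s: 25.6
tool_pos: [0.5126, 0.2991, 0.2053]
tool_rot: [-165.8, 90.0, -89.4]
force: [-0.6, -0.4, 1.0]
grip_width: 0.028
```

Run:
```python
from avg import *
from fitp import fit
from sil import sil
im,d,P=avg(16); plan(P,76.4); m=cam("side")
o=monitor.get_obs(); M=axes(o["tool_rot"]); psi=np.arctan2(-M[1,1],-M[0,1])
u,c,s,k=fit(im,d,P,psi); 
try: sil(im,P,c,u,psi,.045,.068)
except Exception as e: print("sil",e)
ring=np.array([.5495,.2905,.118]); n=np.array([-.3562,.0862,.9304])
b=P+c+u*.0806; print("barrel end above face mm",(b-ring)@n*1000,"axis hit - ring",((b+u*((ring-b)@n)/(u@n))-ring).round(4),"angle u,n",np.degrees(np.arccos(-u@n)))
im,d=read_camera("top"); mt=cam("top"); C=cloud(mt,d); x,y,h=C[...,0],C[...,1],C[...,2]
g=lambda z,a,b:np.nan
t1=np.load("top1.npz"); C1=cloud(mt,t1["d"])
for nm,(a,b,z0,z1) in dict(oil=(.76,.02,.13,.17),tin=(.757,.185,.06,.09),collar=(.396,-.016,.012,.03),coupling=(.778,-.172,.03,.06),scraper=(.504,-.264,.09,.13),yel1=(.41,-.262,.11,.13),yel2=(.614,-.18,.11,.13),yel3=(.405,-.144,.11,.13)).items():
    k=(abs(x-a)<.05)&(abs(y-b)<.05)&(h>z0)&(h<z1); print(nm,k.sum(),np.round(np.median(C[k],0)[:2],3) if k.sum() else None)
# carriage: -y edge of plate in both top views
dy=np.array([.235,.972]); 
for Ci in(C1,C):
    k=(Ci[...,2]>.046)&(Ci[...,2]<.058)&(abs(Ci[...,0]-.53)<.1)&(abs(Ci[...,1]-.18)<.08); pr=Ci[k][:,:2]@dy; print("carriage edge",k.sum(),np.percentile(pr,[.5,2,5]).round(4))
```

```text
F [-1.06 -1.2   1.15] sd [0.5  0.58 0.51] along n 1.35 P [0.51261 0.29908 0.20522] tip pred [0.5507 0.2899 0.1132] t 26.4
meas [0.5126 0.2991 0.2052] jaw az 76.43 y az 166.4 x-axis [-1.e-04 -1.e-04 -1.e+00] q [ 16.6  23.8 -62.3  92.8  21.5  76.6  27.7] F [-0.4 -1.   0.9] t 26.4
delta [-0.  0.  0.] turn 0.03
n 611 off mm [30.88842053 30.38257628] tilt -1.9016659776767095 side -26.491610547297366 rms 16.59812511118181 smin/max 0.048830935075387036 0.12071038019552792
img angles [np.float64(11.99), np.float64(8.69)] tilt for side lean -1,0,1: {-1: np.float64(4.31), 0: np.float64(4.32), 1: np.float64(4.33)} 19 19
barrel end above face mm 17.61713606622344 axis hit - ring [-0.0137 -0.0126 -0.0041] angle u,n 34.90955727490877
oil 323 [0.772 0.028]
tin 1673 [0.765 0.194]
collar 481 [ 0.398 -0.016]
coupling 444 [ 0.785 -0.175]
scraper 272 [ 0.504 -0.265]
yel1 413 [ 0.41  -0.269]
yel2 372 [ 0.616 -0.182]
yel3 403 [ 0.41  -0.136]
carriage edge 2556 [0.3203 0.3208 0.3218]
carriage edge 2562 [0.3202 0.3208 0.3219]
```

Run:
```python
from avg import *
import fitp
from sil import sil
m=cam("side"); o=monitor.get_obs(); P=np.array(o["tool_pos"]); M=axes(o["tool_rot"]); psi=np.arctan2(-M[1,1],-M[0,1])
ring=np.array([.5495,.2905,.118]); n=np.array([-.3562,.0862,.9304])
im,d=read_camera("side"); C=cloud(m,d); q=C-ring; s=q@n; r=np.linalg.norm(q-s[...,None]*n,axis=2)
ok=(s>.006)&(s<.09)&(r<.02)&(abs(q[...,1])<.03); im2=im.copy(); im2[~ok]=0; d2=np.where(ok,d,0)
orig=cv2.erode; 
u,c,sm,k=fitp.fit(im2,d2,P,psi)
k=ok&(im.mean(2)>110); 
b=P+c+u*.0806; print("barrel end above face mm",(b-ring)@n*1000,"axis hit-ring",((b+u*((ring-b)@n)/(u@n))-ring).round(4),"angle u,n",np.degrees(np.arccos(-u@n)),"u",u.round(3))
# observed barrel length profile: lateral pixel width along axis
for h0 in np.arange(.006,.03,.002):
    kk=k&(s>=h0)&(s<h0+.002); print(round(h0*1000),kk.sum(),end="; ")
print(); sil(im,P,c,u,psi,.045,.068)
```

```text
n 158 off mm [6.18024529 1.30210063] tilt 18.62041183278874 side -0.7875501248643869 rms 1.7115276383552818 smin/max 0.038263299398299755 0.08647790280426282
barrel end above face mm 12.269013801098279 axis hit-ring [-0.002   0.0002 -0.0008] angle u,n 3.006166073686432 u [ 0.307 -0.088 -0.948]
6 3; 8 4; 10 0; 12 4; 14 8; 16 8; 18 12; 20 8; 22 9; 24 8; 26 12; 28 7; 
img angles [np.float64(22.92), np.float64(14.94)] tilt for side lean -1,0,1: {-1: np.float64(12.28), 0: np.float64(12.22), 1: np.float64(12.17)} 19 19
```

Run:
```python
from avg import *
mt=cam("top"); C0=cloud(mt,np.load("top0.npz")["d"]); im,d=read_camera("top"); C=cloud(mt,d)
for nm,(a,b,z0,z1) in dict(oil=(.76,.02,.13,.17),tin=(.757,.185,.06,.09),collar=(.396,-.016,.012,.03),coupling=(.778,-.172,.03,.06),wrench=(.70,-.015,.004,.02),scraper=(.504,-.264,.09,.13),yel1=(.41,-.262,.11,.13),yel2=(.614,-.18,.11,.13),yel3=(.405,-.144,.11,.13)).items():
    for Ci in(C0,C):
        k=(abs(Ci[...,0]-a)<.05)&(abs(Ci[...,1]-b)<.05)&(Ci[...,2]>z0)&(Ci[...,2]<z1); print(nm,k.sum(),np.round(np.median(Ci[k],0)[:2],3) if k.sum() else None,end=" | ")
    print()
avg(6); print(monitor.get_obs()["grip_width"]); print(env.sign_off())
```

```text
oil 322 [0.772 0.027] | oil 322 [0.773 0.027] | 
tin 1677 [0.765 0.193] | tin 1679 [0.765 0.193] | 
collar 481 [ 0.398 -0.016] | collar 482 [ 0.397 -0.017] | 
coupling 449 [ 0.785 -0.175] | coupling 452 [ 0.785 -0.175] | 
wrench 630 [ 0.695 -0.012] | wrench 645 [ 0.696 -0.012] | 
scraper 271 [ 0.504 -0.265] | scraper 268 [ 0.504 -0.265] | 
yel1 410 [ 0.41  -0.268] | yel1 414 [ 0.41  -0.268] | 
yel2 374 [ 0.616 -0.181] | yel2 377 [ 0.616 -0.181] | 
yel3 408 [ 0.41  -0.136] | yel3 408 [ 0.41  -0.136] | 
F [-0.81 -1.36  0.75] sd [0.58 0.65 0.56] along n 0.87 P [0.51262 0.29908 0.2052 ] tip pred [0.5507 0.2899 0.1132] t 26.85
0.027476082425478714
the job is handed in; nothing more can be done
None
```

The job is handed in at about 27 s on the robot's clock, with the probe still held on the ring. No verdict came back, so this rests on my own checks.

I pushed the carriage by its post until it stopped moving; the force rose from about 4 N to about 15 N. The arm only turns about the vertical, so I pivoted the probe in the grip: first in its stand hole, then twice against the stand's edge. Then I pressed it onto the ring along the face's normal.

Last checks:
- **Carriage:** its plate edge is where it was after seating, within 0.1 mm.
- **Spring tip:** force along the normal rose 2.8 N, about 5.6 mm of the 12 mm travel. A shorter, noisier average just before hand-in gave 2.3 N, about 4.6 mm. The depth picture put the barrel end 12.3 mm above the face (12 mm expected at half travel).
- **On the ring:** the probe's axis meets the face within about 2 mm of the ring's centre. The two cameras place the ring about 2 mm apart.
- **Squareness:** the face slopes 21.1–21.7°. The probe leaned 21.2° by depth and 20.2° by outline just before placing, so it should be about 1° off.
- **Bystanders:** the scraper, wrench, collar, oil can, grease tin, coupling and yellow look-alikes are all within 1 mm of their starting places.

What disagreed:
- The final depth fit at contact was poor (1.7 mm scatter) and gave 18.6°, about 3° off square; I did not rely on it.
- The outline fit at contact failed outright.
- A sideways force of about 1.5 N towards slide −y shows at contact. I put it down to friction or sensor drift.

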